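# Close up the batter tub: snap the hatch shut, snap the vent cap on and hold it down

### The job

Close up the white batter tub: first press its open green hatch flap down until it snaps and stays shut by itself, and take the hand off it. Then put the red cap over the tub's metal vent stud, press until it clicks, and keep pressing so that the orange seal collar under it is squeezed well down. Finish while still holding the cap pressed like that, and leave the other things on the counter where they are.

Things in the scene. Friction and masses are not known exactly. Their poses are not given: they have to be found in the camera images.
- tub: white lidded batter tub, 170 (x) by 270 (y) by 100 mm tall, fixed to the counter, with a blue rim band; origin at the centre of its underside, z up, yaw varies. In its frame: the flat lid's top is at z = 100; the hatch with the green flap is centred at y = +65; the vent stud stands at x = 0, y = -75
- flap (a joint): angle (rad) of the green hatch flap: 0 = flat shut, larger = more open; starts at 0.45 to 0.75. The hinge is stiff: the flap stays where it is left. In the last 0.13 rad a bead under its free end must ride over a sprung ball (10 to 14 N pressed at the plate's middle); past it the flap snaps shut and is held, short of it the ball pushes it up again
- flap_hinge (a point): middle of the flap's hinge line, which runs along the tub's y at tub x = +55, z = 101 (level of the plate's underside). The flap is a plate 110 mm long, 100 mm wide, 6 mm thick; shut, it reaches from here to tub x = -55 with its top at tub z = 107. It opens upward, its free edge on the tub's -x side
- flap_press (a point): point on the flap's top face, in the middle of its width, 55 mm from the hinge and from the free edge; moves with the flap; when shut it lies at tub x = 0, y = 65, z = 107. Pressing straight down with closed fingertips above that place closes the flap
- cap: loose red vent cap, upright on the counter right of the tub (in one of three places, the shaker and the cup in the others), 35 to 70 g: round skirt 44 mm across, 28 mm tall, open below, with a round grip 24 mm across and 24 mm tall on top (52 mm in all); origin at the centre of its underside, z up. The flat top of the skirt round the grip, 28 mm above the origin, is a shoulder fingertips can press on
- cap_mouth (a point): centre of the cap's mouth, in its underside (at the cap's origin): a hole 22.4 mm across in a lip 3 mm thick; the hollow above the lip is 34 mm across and reaches to 24 mm above the underside
- stud_foot (a point): foot of the metal vent stud, on its axis at the level of the lid's top (tub x = 0, y = -75, z = 100), z up. Four sprung brass balls stand out of the stud, centred 16 mm above this foot, 26.4 mm across them. The cap's lip meets them with the cap's origin about 20 mm above the foot; about 10 N presses it over, the force drops, and let go it stays about 9 mm above the foot
- stud_top (a point): tip of the vent stud, on its axis, 27 mm above the foot; the stud is 20 mm across, its last 5 mm tapering to 12 mm
- collar (a joint): travel (m) of the orange sprung seal collar round the stud's foot, 38 mm across: 0 = up (its top 10 mm above the stud foot), 0.006 = squeezed to its stop, 1.8 N per mm. The cap's underside presses on it after the click: a clicked cap let go rests at about 0.001; pressed well down it stands at 0.004 to 0.006, the cap's origin then 6 to 4 mm above the stud foot
- shaker: small glass salt shaker with a steel lid, upright, 52 mm across, 85 mm tall; origin at the centre of its underside. Bystander
- cup: open steel cup, upright, 68 mm across the rim, 75 mm tall; origin at the centre of its underside. Bystander
- jar: amber glass jar with a yellow lid, 80 mm across, 120 mm tall; origin at the centre of its underside. Bystander
- spatula: flat spatula with a green handle, 260 mm long, lying left of the tub; origin in its underside. Bystander
- scraper: steel bench scraper with a black grip, 110 by 95 mm, 22 mm tall, right of the tub; origin at its underside. Bystander
- tray: empty clear open box, 140 by 110 mm, 50 mm tall, at the right; origin at the centre of its underside. Bystander
Things that resemble listed ones, but are neither listed nor needed, are in the scene too. There is more than one size of the cap; the one meant has the size given above.

How it is judged:
By the outcome, as a careful person would: the job done as asked, in the order asked, and still so for the second after the job is handed in, while the arm keeps its last pose, push and grip.
It also fails if it takes over 54 s, if anything falls off the work surface, if the arm or the gripper's body presses on something with over 40 N, if the wrist force passes 120 N, or if a joint passes its speed limit or range.

### The arm

A 6-joint arm with a two-finger parallel gripper is mounted at the origin on the work surface. World frame = base frame: x ahead of the robot, y to its left, z up, the work surface at z = 0. Lengths are in m, angles in degrees, forces in N, time in s.
With the tool pointing down it reaches from about 0.3 to 0.75 m from the base axis. Payload 8.5 kg.
Tool frame: the origin (TCP) lies midway between the tips of the shut fingers; the grasp point (between the pads) lies env.tcp_to_grasp behind it (env.tcp_to_grasp is the distance from the TCP to the grasp point, in m); z points along the fingers, y is the direction in which the jaws open and shut (so a half turn about z gives the same grasp; the last joint's range is limited). The gripper opens to 85 mm and grips with 20 to 120 N. Pads are 22 mm wide; open, the fingers measure 114 mm over their backs; the gripper's body (76 mm by 85 mm) begins 54 mm behind the grasp point. The pads swing forward as they close: fully open they stand 13 mm farther back than shut.
Start: joints at [-12.336, 21.807, 74.336, -0, 83.858, -12.336], TCP at [0.55, 0, 0.231] pointing down, gripper open.
Joint ranges: [-178.18, 178.18], [-50.72, 133.34], [12.68, 142.11], [-81.47, 261.47], [9.98, 163.14], [-165.26, 165.26]. Speed limits (degrees/s): [136.94, 136.94, 180, 180, 180, 180].

### API

Orientations are given as a 3x3 rotation matrix whose columns are the frame's x, y, z axes.
In Python, from rig import readout, imaging, job, env gives the robot as it stands.
- The arm moves only by the tool move_arm, never from a script. Its argument "motion" is a list of rows, each a list of 3 entries, a list of its own where there are three numbers: the shift along the tool's x, y, z normalised to -1 to 1, where 1 is 0.02 m, then the turn, a rotation vector about the tool's x, y, z normalised to -1 to 1, where 1 is 120 degrees, then the gripper command: -1 is shut, 1 is fully open, values between are in proportion. In form: [[[tx, ty, tz], [rx, ry, rz], claw], ...]. A call has 1 to 12 rows; each row shifts and turns the pose as measured when the row begins, along the tool's axes as they then stand; what a row does not reach is not made up. A row lasts 1/12 s, in which the tool goes at most 41.7 mm and 7.16 degrees, less where a joint would pass 70% of its speed; a pose out of reach is approached as far as the arm can. A call with a number of a shift or a turn outside -1 to 1 is refused whole. A call with a gripper value outside its range is refused whole. The fingers move at their own pace and stop on an object; "squeeze" is the grip in N (left out, the last holds). Time passes only in rows, so rows that do not move let the fingers close. It gives the time, the measured TCP pose, the force and the opening at its end, in the units of the state.
- readout.observe(): the state, without advancing time (a new reading comes with each control period).
- imaging.get_image(name): name is "scene" or "side" or "wrist"; returns a dict with "img" (420x560x3 uint8, blue, green, red), "fov_y" (degrees; the focal length in pixels is half the picture's height over the tangent of half this angle, whatever the lens; pixels are square), "cx", "cy" (the principal point, pixels), "eye" and "orientation" of the camera in the world. Camera axes: x right, y up, looking along -z (the intrinsics and any distortion apply to the point x, -y, -z); pixel columns grow to the right and rows downward; lengths in m; the calibration is good to about 2 mm. A picture is of the moment at which its call begins. There is no depth.
- job.close_job(): hands the job in, once; it reports no verdict.
The state is a dict: "time_s": time; "q": joint angles; "qvel": joint speeds; "joint_efforts": joint torques, N m; "position": TCP position; "tool_rot": TCP orientation; "ft_force": force on the tool from outside, world axes, zero at the start; "wrist_torque": the same for the moment, N m; "grip_width": finger opening in m.
Only numpy, scipy, OpenCV 4.12 (cv2) and the standard library are available. Lean on these libraries where they do the work, as an engineer would, in place of code of your own. Each camera call takes 0.05 s, during which the arm holds its last target.

## Working session

There is one attempt and no reset: what is moved stays moved. The work goes in short steps, Python scripts to look and compute and a tool call to move; the robot and the scene stay as the last step left them, time stands still between calls to the robot, and variables do not carry over. Pictures are saved under pics/ and viewed, and the job is handed in when it is done.

Besides the shell and the picture viewer there is one more tool, called after ">>>" as name([rows], argument=value, ...), one row to a line, values as JSON. move_arm: Moves the arm, as the interface text tells. Its arguments: {"type":"object","properties":{"motion":{"type":"array","items":{"type":"array"}},"squeeze":{"type":"number"}},"required":["motion"]}

```bash
ls; mkdir -p pics; python3 - <<'E'
from rig import readout, imaging, job, env
import cv2
o=readout.observe()
for k in ('time_s','position','ft_force','grip_width'):print(k,o[k])
print(env.tcp_to_grasp,[a for a in dir(env) if a[0]!='_'])
for n in ("scene","side","wrist"):
    d=imaging.get_image(n); cv2.imwrite(f"pics/{n}0.png",d["img"]); print(n,{k:v for k,v in d.items() if k!="img"})
E
```

```text
pics
time_s 0.0
position [5.49712870e-01 5.98393936e-05 2.30740520e-01]
ft_force [ 0.02910335 -0.85941128  0.26034128]
grip_width 0.08588341957655483
0.0187 ['MotionError', 'tcp_to_grasp']
scene {'fov_y': 54.870588009630715, 'cx': 276.1669036614346, 'cy': 202.8265434286966, 'eye': array([1.11399511, 0.49063586, 0.70127435]), 'orientation': array([[-0.69421862, -0.42845209,  0.57835052],
       [ 0.71974084, -0.41970737,  0.55300891],
       [ 0.00580015,  0.80017157,  0.59974313]])}
side {'fov_y': 50.41482748245047, 'cx': 269.9884240007816, 'cy': 204.44798911675647, 'eye': array([ 0.00331537, -0.79443472,  0.76423004]), 'orientation': array([[ 0.81639414,  0.34311781, -0.46451134],
       [-0.57748327,  0.47989701, -0.66046342],
       [-0.00369916,  0.80744599,  0.5899299 ]])}
wrist {'fov_y': 68.8216243587733, 'cx': 279.7843785198002, 'cy': 210.88958200509265, 'eye': array([0.55042979, 0.07244456, 0.37252661]), 'orientation': array([[ 9.99997243e-01, -4.45313696e-04,  2.30551121e-03],
       [-2.17561669e-04,  9.60057552e-01,  2.79802520e-01],
       [-2.33802335e-03, -2.79802250e-01,  9.60054808e-01]])}
```

View pics/scene0.png

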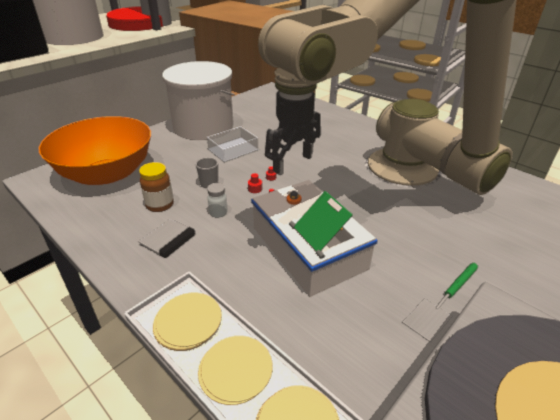

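View pics/side0.png

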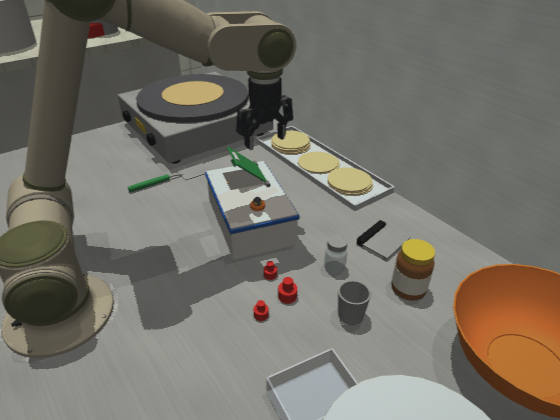

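View pics/wrist0.png

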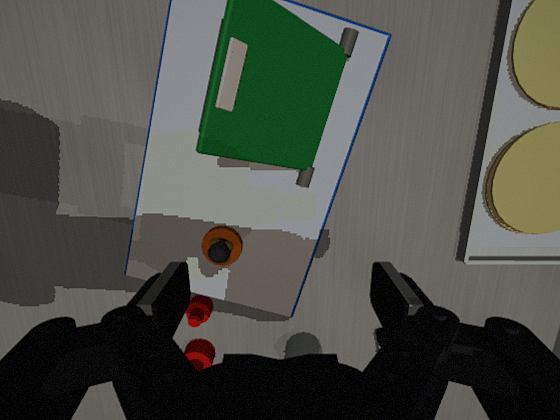

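The side view shows three red caps, at about (270,270), (288,290) and (261,311); the middle one looks largest. The tub's rim, stud (wrist 220,245) and flap are clear in the wrist view. Next I'll measure them.

```bash
cat > h.py <<'E'
import numpy as np, cv2
from rig import readout, imaging, job, env
def cam(n,save=None):
    d=imaging.get_image(n)
    if save: cv2.imwrite(save,d["img"])
    return d
def ray(d,u,v):
    f=210/np.tan(np.radians(d["fov_y"])/2)
    r=np.array([(u-d["cx"])/f,-(v-d["cy"])/f,-1.])
    return d["eye"],d["orientation"]@r
def onz(d,u,v,z):
    e,r=ray(d,u,v); return e+r*(z-e[2])/r[2]
def proj(d,p):
    f=210/np.tan(np.radians(d["fov_y"])/2)
    c=d["orientation"].T@(np.asarray(p)-d["eye"]); return d["cx"]-f*c[0]/c[2], d["cy"]+f*c[1]/c[2]
def cross(a,b):
    (p,r),(q,s)=a,b
    A=np.stack([r,-s],1); t=np.linalg.lstsq(A,q-p,rcond=None)[0]
    x,y=p+r*t[0],q+s*t[1]; return (x+y)/2,np.linalg.norm(x-y)
def blobs(d,lo,hi,amin=20):
    hsv=cv2.cvtColor(d["img"],cv2.COLOR_BGR2HSV)
    m=cv2.inRange(hsv,lo,hi)
    if lo[0]==0 and hi[0]<8: m|=cv2.inRange(hsv,(172,lo[1],lo[2]),(180,255,255))
    n,l,s,c=cv2.connectedComponentsWithStats(m)
    return m,[(s[i],c[i]) for i in range(1,n) if s[i][4]>=amin]
E
python3 - <<'E'
from h import *
s=cam("side"); c=cam("scene"); w=cam("wrist")
for n,d in (("side",s),("scene",c),("wrist",w)):
    print(n); 
    for st,ce in blobs(d,(0,150,60),(5,255,255))[1]: print('red',st,ce.round(1), onz(d,*ce,0.02).round(4))
    hsv=cv2.cvtColor(d["img"],cv2.COLOR_BGR2HSV)
    for st,ce in blobs(d,(105,120,60),(125,255,255),30)[1]: print('blue',st,ce.round(1))
    for st,ce in blobs(d,(8,150,60),(17,255,255),30)[1]: print('orange',st,ce.round(1))
# caps enlarged
cr=[cv2.resize(s["img"][250:330,235:315],(560,560),interpolation=cv2.INTER_CUBIC)]
cv2.imwrite("pics/caps.png",cr[0])
# blue rim corners in wrist (z=.1)
m,b=blobs(w,(105,120,60),(125,255,255),30)
pts=np.argwhere(m)[:,::-1]
P=np.array([onz(w,u,v,0.1)[:2] for u,v in pts])
# right long edge, left long edge : fit by pixel side
R=P[(pts[:,0]>300)&(pts[:,1]>45)&(pts[:,1]<310)];L=P[(pts[:,0]<172)&(pts[:,1]<265)]
for nme,Q in (("R",R),("L",L)):
    l=cv2.fitLine(Q.astype(np.float32),cv2.DIST_HUBER,0,.01,.01).ravel(); print(nme,len(Q),l,np.degrees(np.arctan2(l[1],l[0])))
for px in ((390,35),(125,275),(293,318)): print(px,onz(w,*px,.1).round(4))
E
```

```text
side
red [ 89  23  15  15 183] [95.4 29.7] [0.7676 2.1433 0.02  ]
red [264 261  13  19 191] [270.  270.6] [ 0.437  -0.1765  0.02  ]
red [279 277  18  27 384] [287.3 290.6] [ 0.4324 -0.2504  0.02  ]
red [254 300  14  21 232] [260.6 310.6] [ 0.3513 -0.263   0.02  ]
blue [205 173  94  61 383] [251.2 218.2]
orange [251 201  14  10  82] [257.2 206.2]
orange [398 252  35  21 214] [413.5 265.3]
orange [  454   264   106   154 12700] [513.5 331.7]
scene
red [107   7  45  23 860] [128.7  18.7] [-0.3769 -2.3934  0.02  ]
red [266 167  10  13  94] [270.5 173.7] [ 0.3606 -0.2549  0.02  ]
red [248 173  14  20 199] [254.4 183.5] [ 0.4332 -0.2513  0.02  ]
blue [252 201 125  70 450] [316.2 247.3]
orange [ 184    0  100   29 1473] [235.2  12.6]
orange [514   0  31  34 788] [527.5  14.8]
orange [461   3   5  19  48] [463.6  13.7]
orange [  39  116  112   69 5812] [ 96.7 148.6]
orange [140 174  29  17 291] [154.7 183.6]
orange [287 195  14   9  80] [293.3 199.5]
orange [149 205  21   6  47] [159.1 208.3]
wrist
red [185 302  25  25 346] [196.8 313.7] [ 0.4395 -0.1729  0.02  ]
red [185 339  30  30 347] [200.1 354.5] [ 0.4391 -0.2382  0.02  ]
blue [130   0  41 239 348] [150.9 114.6]
blue [283   0 108 230 695] [349.1  85. ]
blue [293 231  29  79 129] [307.2 269.6]
orange [201 228  41  38 654] [222.3 243.4]
R 492 [0.280905   0.9597356  0.6075354  0.03771799] 73.68577
L 372 [0.28091565 0.9597325  0.43715984 0.06655057] 73.685135
(390, 35) [0.6375 0.1383 0.1   ]
(125, 275) [ 0.397  -0.0731  0.1   ]
(293, 318) [ 0.5636 -0.1222  0.1   ]
```

View pics/caps.png

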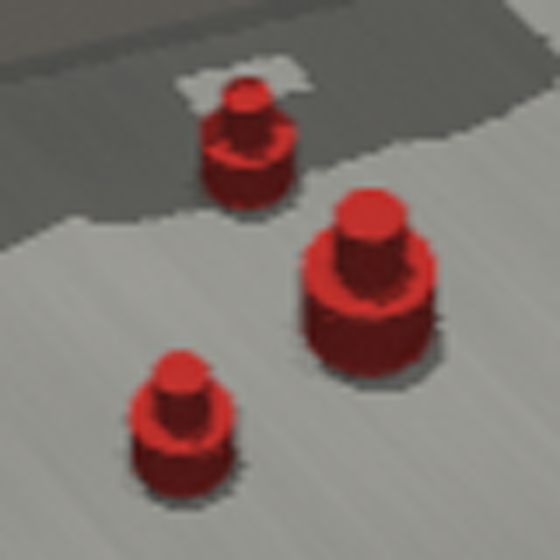

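The middle cap (side 287,291) is 18–19 px wide, and 44 mm at that range would be 19 px. The other two, at (270,270) and (261,311), are about 13–14 px wide (31 mm), so they are decoys. Next I'll refine the cap, stud and tub positions.

```bash
python3 - <<'E'
from h import *
s=cam("side"); c=cam("scene"); w=cam("wrist")
print(readout.observe()["tool_rot"].round(4).tolist())
# grip top face: bright part; enlarge both
def crop(d,x0,y0,x1,y1,k,fn): cv2.imwrite(fn,cv2.resize(d["img"][y0:y1,x0:x1],None,fx=k,fy=k,interpolation=cv2.INTER_CUBIC))
crop(c,235,160,295,205,10,"pics/capc.png")
crop(w,170,200,270,290,6,"pics/studw.png")
crop(s,230,180,290,225,10,"pics/studs.png")
crop(c,265,180,325,225,10,"pics/studc.png")
print("cap top side",onz(s,288,280.6,.052))
print("cap blob cross",cross(ray(s,287.3,290.6),ray(c,254.4,183.5)))
print("collar w",onz(w,222.3,243.4,.108),"s",onz(s,257.2,206.2,.108),"c",onz(c,293.3,199.5,.108))
ct=np.array([.51725,.0326]);y=np.array([.2809,.9597])
print("stud",ct-.075*y,"press",ct+.065*y)
for n,p in (("shaker",(337,265)),("cup",(352,318)),("jar",(412,292))): print(n,onz(s,*p,0).round(3))
for P in ([.4962,-.0394,.1],[.4962,-.0394,.127]): print(proj(w,P),proj(s,P),proj(c,P))
P=[.4325,-.2505,.052]; print(proj(s,P),proj(c,P))
E
```

```text
[[0.0, 1.0, -0.0001], [1.0, -0.0, 0.0], [0.0, -0.0001, -1.0]]
cap top side [ 0.43276479 -0.25116245  0.052     ]
cap blob cross (array([ 0.43267596, -0.25080715,  0.02002735]), np.float64(0.0012771878571707649))
collar w [ 0.49669854 -0.0363328   0.108     ] s [ 0.48997153 -0.04730788  0.108     ] c [ 0.50235022 -0.03565726  0.108     ]
stud [ 0.4961825 -0.0393775] press [0.5355085 0.0949805]
shaker [ 0.593 -0.239  0.   ]
cup [ 0.509 -0.38   0.   ]
jar [ 0.673 -0.404  0.   ]
(np.float64(223.4634833105123), np.float64(243.1896368935268)) (np.float64(257.56493686603346), np.float64(206.39012849415084)) (np.float64(293.73526407883816), np.float64(200.41271674364475))
(np.float64(217.96667741274337), np.float64(254.98400117977076)) (np.float64(257.34524459052375), np.float64(197.60479191885585)) (np.float64(294.08490564403417), np.float64(191.5885144610074))
(np.float64(287.72131502485513), np.float64(280.47203818186927)) (np.float64(254.44422928381866), np.float64(174.51698369964134))
```

View pics/capc.png

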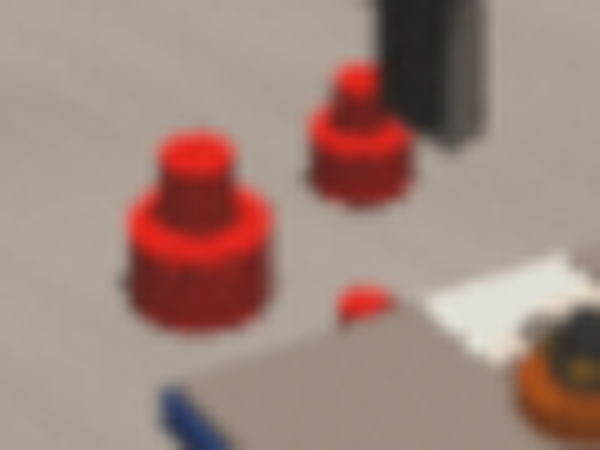

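View pics/studw.png

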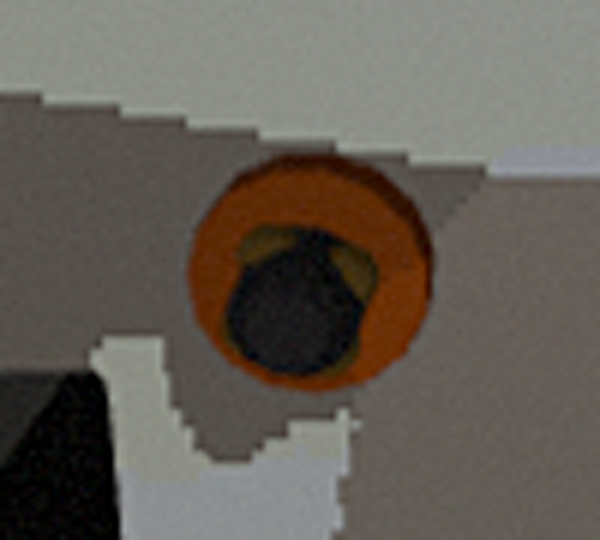

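View pics/studs.png

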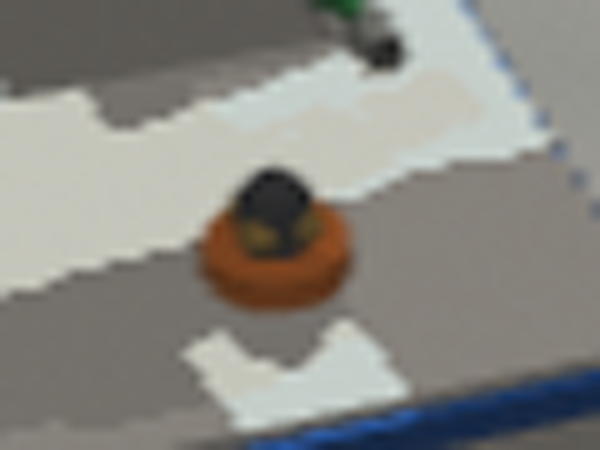

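View pics/studc.png

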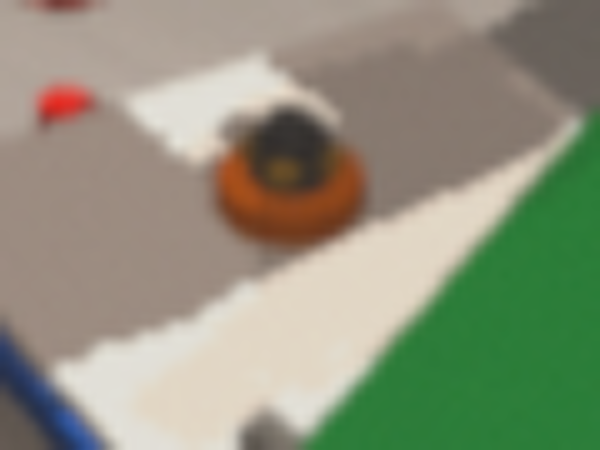

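The cap (0.4327, -0.251) and the stud (0.496, -0.039) agree across views to about 1–2 mm. Only the large cap fits the description: in the scene crop it is far wider than the decoys. I'll do the flap first, closing the fingers and moving over the press point (0.5355, 0.095).

>>> move_arm([
  [[0.8,-0.12,0],[0,0,0],-1],
  [[0.8,-0.12,0],[0,0,0],-1],
  [[0.8,-0.12,0],[0,0,0],-1],
  [[0.8,-0.12,0],[0,0,0],-1],
  [[0.8,-0.12,0],[0,0,0],-1],
  [[0.75,-0.1,0],[0,0,0],-1],
  [[0,0,0],[0,0,0],-1],
  [[0,0,0],[0,0,0],-1],
  [[0,0,0],[0,0,0],-1],
  [[0,0,0],[0,0,0],-1],
], squeeze=40)

```text
time_s: 1.28
position: [0.5356, 0.0973, 0.231]
tool_rot: [[0.002, 1.0, -0.0], [1.0, -0.002, -0.001], [-0.001, -0.0, -1.0]]
ft_force: [1.9, 0.0, 0.2]
grip_width: 0.0
```

>>> move_arm([
  [[-0.1,0,0.7],[0,0,0],-1],
  [[0,0,0.7],[0,0,0],-1],
  [[0,0,0.7],[0,0,0],-1],
  [[0,0,0.5],[0,0,0],-1],
  [[0,0,0.3],[0,0,0],-1],
  [[0,0,0.3],[0,0,0],-1],
  [[0,0,0.3],[0,0,0],-1],
  [[0,0,0.3],[0,0,0],-1],
  [[0,0,0.3],[0,0,0],-1],
  [[0,0,0],[0,0,0],-1],
])

```text
time_s: 2.12
position: [0.5384, 0.0895, 0.1465]
tool_rot: [[0.009, 1.0, 0.006], [1.0, -0.009, -0.002], [-0.002, 0.006, -1.0]]
ft_force: [-0.8, 0.4, -0.8]
grip_width: 0.0001
```

>>> move_arm([
  [[0.2,-0.1,0.3],[0,0,0],-1],
  [[0,0,0.3],[0,0,0],-1],
  [[0,0,0.25],[0,0,0],-1],
  [[0,0,0.25],[0,0,0],-1],
  [[0,0,0.25],[0,0,0],-1],
  [[0,0,0.2],[0,0,0],-1],
  [[0,0,0],[0,0,0],-1],
])

```text
time_s: 2.7
position: [0.5368, 0.0943, 0.1133]
tool_rot: [[0.008, 1.0, 0.007], [1.0, -0.008, -0.002], [-0.002, 0.007, -1.0]]
ft_force: [-0.8, -0.2, 1.6]
grip_width: -0.0002
```

```bash
python3 - <<'E'
from h import *
s=cam("side");cv2.imwrite("pics/f1.png",cv2.resize(s["img"][110:250,170:330],None,fx=4,fy=4))
E
```

```text
(no output)
```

View pics/f1.png

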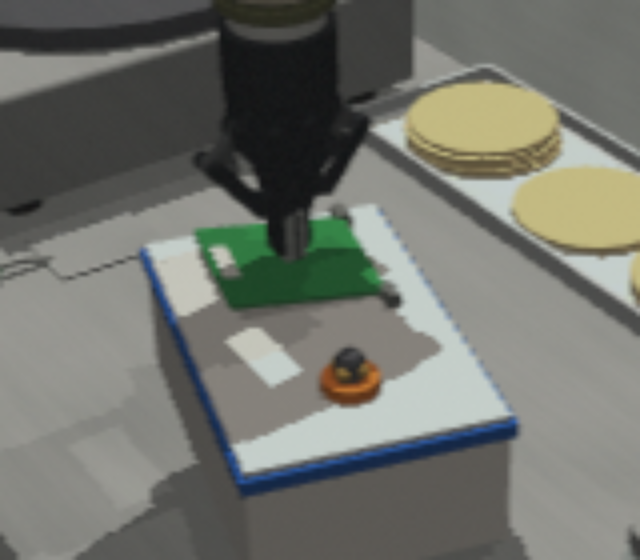

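The flap is pushed nearly flat (small fingertips at about (290,250) in the crop). Next I'll press through the detent.

>>> move_arm([
  [[0,0,0.15],[0,0,0],-1],
  [[0,0,0.15],[0,0,0],-1],
  [[0,0,0.15],[0,0,0],-1],
  [[0,0,0.15],[0,0,0],-1],
])

```text
time_s: 3.08
position: [0.5374, 0.0943, 0.1061]
tool_rot: [[0.008, 1.0, 0.012], [1.0, -0.008, -0.002], [-0.002, 0.012, -1.0]]
ft_force: [-17.6, 0.2, 47.6]
grip_width: 0.0
```

>>> move_arm([
  [[0,0,-0.2],[0,0,0],-1],
  [[0,0,-0.5],[0,0,0],-1],
  [[0,0,-1],[0,0,0],-1],
  [[0,0,-1],[0,0,0],-1],
  [[0,0,-1],[0,0,0],-1],
  [[0,0,-1],[0,0,0],-1],
  [[0,0,-0.5],[0,0,0],-1],
])

```text
time_s: 3.67
position: [0.5352, 0.0943, 0.2127]
tool_rot: [[0.008, 1.0, 0.009], [1.0, -0.008, -0.003], [-0.002, 0.009, -1.0]]
ft_force: [0.5, -0.6, -0.3]
grip_width: 0.0001
```

```bash
python3 - <<'E'
from h import *
s=cam("side");c=cam("scene");w=cam("wrist")
a=cv2.resize(s["img"][130:250,170:330],(400,300));b=cv2.resize(c["img"][170:290,230:390],(400,300))
cv2.imwrite("pics/f2.png",np.vstack([np.hstack([a,b]),np.hstack([cv2.resize(w["img"],(400,300)),np.zeros((300,400,3),np.uint8)])]))
E
```

```text
(no output)
```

View pics/f2.png

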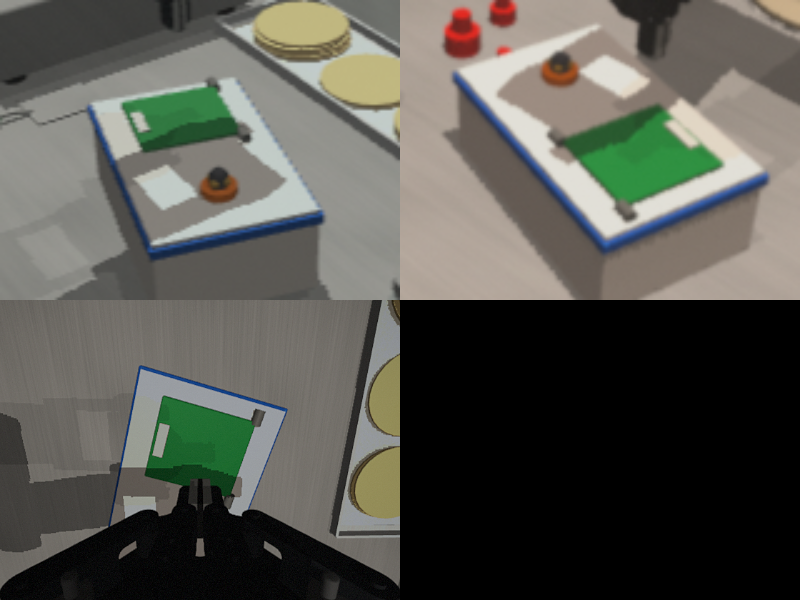

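```bash
python3 - <<'E'
from h import *
w=cam("wrist");s=cam("side")
ct=np.array([.51725,.0326]);y=np.array([.2809,.9597]);x=np.array([y[1],-y[0]])
for nm,d in(("wrist",w),("side",s)):
    m,b=blobs(d,(45,120,30),(75,255,255),600)
    st,ce=max([q for q in b],key=lambda q:q[0][4]) if nm=="wrist" else min(b,key=lambda q:abs(q[1]-np.array([245,180])).sum())
    lab=cv2.connectedComponents(m)[1]
    mm=(lab==lab[int(ce[1]),int(ce[0])]).astype(np.uint8)
    cn=max(cv2.findContours(mm,0,1)[0],key=cv2.contourArea)
    q=cv2.approxPolyDP(cn,6,True)[:,0]
    for u,v in q:
        p=onz(d,u,v,.107)[:2]-ct; print(nm,u,v,(p@x*1000).round(1),(p@y*1000).round(1))
E
```

```text
wrist 229 135 -54.5 113.3
wrist 204 246 -54.1 16.9
wrist 265 259 -0.3 19.3
wrist 267 249 -1.1 28.9
wrist 292 249 19.7 34.8
wrist 311 274 42.8 16.3
wrist 323 274 53.0 19.2
wrist 357 178 52.7 108.6
wrist 353 169 47.1 114.6
side 264 180 50.1 24.6
side 256 165 53.3 106.3
side 219 171 -53.7 109.6
side 231 181 -35.3 49.3
side 227 189 -55.1 15.6
```

The flap's free edge measures tub x = -54.5 mm at z = 107, so it is flat and shut. Next I'll go to the cap.

>>> move_arm([
  [[-0.85,-0.25,0],[0,0,0],0.2],
  [[-0.85,-0.25,0],[0,0,0],0.2],
  [[-0.85,-0.25,0],[0,0,0],0.2],
  [[-0.85,-0.25,0],[0,0,0],0.2],
  [[-0.85,-0.25,0],[0,0,0],0.2],
  [[-0.85,-0.25,0],[0,0,0],0.2],
  [[-0.85,-0.25,0],[0,0,0],0.2],
  [[-0.85,-0.25,0],[0,0,0],0.2],
  [[-0.85,-0.25,0],[0,0,0],0.2],
  [[-0.85,-0.25,0],[0,0,0],0.2],
  [[-0.85,-0.25,0],[0,0,0],0.2],
  [[-0.85,-0.25,0],[0,0,0],0.2],
])

```text
time_s: 4.92
position: [0.4655, -0.1142, 0.1942]
tool_rot: [[0.003, 1.0, -0.022], [1.0, -0.003, 0.006], [0.006, -0.022, -1.0]]
ft_force: [-0.5, -0.6, -0.4]
grip_width: 0.0514
```

>>> move_arm([
  [[-0.85,-0.25,0],[0,0,0],0.2],
  [[-0.85,-0.25,0],[0,0,0],0.2],
  [[-0.85,-0.25,0],[0,0,0],0.2],
  [[-0.85,-0.25,0],[0,0,0],0.2],
  [[-0.85,-0.25,0],[0,0,0],0.2],
  [[-0.6,-0.2,0],[0,0,0],0.2],
  [[0,0,0],[0,0,0],0.2],
  [[0,0,0],[0,0,0],0.2],
])

```text
time_s: 5.58
position: [0.4305, -0.2168, 0.1845]
tool_rot: [[0.007, 0.999, -0.036], [1.0, -0.007, 0.016], [0.016, -0.036, -0.999]]
ft_force: [0.8, 0.8, -0.2]
grip_width: 0.051
```

```bash
python3 - <<'E'
from h import *
w=cam("wrist","pics/w3.png");s=cam("side");c=cam("scene")
o=readout.observe();print(o["position"],o["tool_rot"].round(3).tolist(),o["grip_width"])
for st,ce in blobs(w,(0,150,40),(5,255,255))[1]: print(st,ce)
for p in ([.4327,-.251,.052],[.4327,-.251,.028]):print(proj(w,p))
E
```

```text
[ 0.43095868 -0.21613057  0.18508909] [[0.006, 0.999, -0.035], [1.0, -0.005, 0.015], [0.015, -0.035, -0.999]] 0.051632433915147005
[279 136  33  34 859] [295.0814901  152.30267753]
[ 267  204   42   45 1487] [287.94216543 226.32212508]
[200 217  33  33 833] [216.1092437  232.84633854]
(np.float64(287.05519418953423), np.float64(239.85084974338724))
(np.float64(287.38215685320205), np.float64(231.56596517221044))
```

View pics/w3.png

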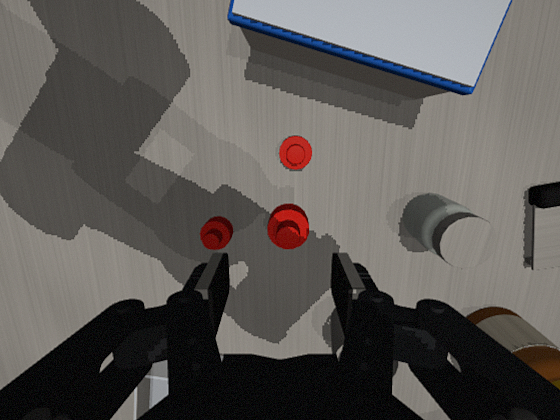

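```bash
python3 - <<'E'
from h import *
w=cam("wrist")
cv2.imwrite("pics/w4.png",cv2.convertScaleAbs(cv2.resize(w["img"][195:265,250:330],None,fx=8,fy=8,interpolation=cv2.INTER_CUBIC),alpha=1.5))
for z in (0,.028,.052):
  print(z,[tuple(np.round((np.array(proj(w,[.4327+r*a,-.251+r*b,z]))-(250,195))*8)) for r in [.022 if z<.05 else .012] for a,b in((1,0),(-1,0),(0,1),(0,-1))])
E
```

```text
0 [(np.float64(454.0), np.float64(230.0)), (np.float64(141.0), np.float64(228.0)), (np.float64(297.0), np.float64(77.0)), (np.float64(297.0), np.float64(376.0))]
0.028 [(np.float64(465.0), np.float64(296.0)), (np.float64(124.0), np.float64(294.0)), (np.float64(294.0), np.float64(131.0)), (np.float64(294.0), np.float64(453.0))]
0.052 [(np.float64(392.0), np.float64(362.0)), (np.float64(191.0), np.float64(361.0)), (np.float64(291.0), np.float64(266.0)), (np.float64(291.0), np.float64(455.0))]
```

View pics/w4.png

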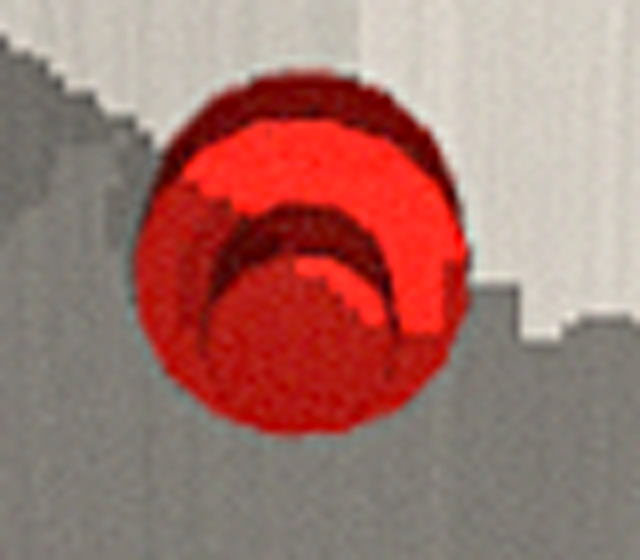

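The wrist view shows the cap at about (0.433, -0.2495), within 1.5 mm of the other views. The tool has tilted 2°, so I'll correct that and centre over the cap.

>>> move_arm([
  [[-0.5,0.05,0],[-0.017,-0.007,0],0.2],
  [[-0.5,0.05,0.3],[0,0,0],0.2],
  [[-0.5,0,0.4],[0,0,0],0.2],
  [[-0.2,0,0.4],[0,0,0],0.2],
  [[0,0,0.4],[0,0,0],0.2],
  [[0,0,0.4],[0,0,0],0.2],
  [[0,0,0.4],[0,0,0],0.2],
  [[0,0,0],[0,0,0],0.2],
])

```text
time_s: 6.45
position: [0.4338, -0.2496, 0.1333]
tool_rot: [[0.002, 1.0, -0.002], [1.0, -0.002, 0.002], [0.002, -0.002, -1.0]]
ft_force: [0.5, -0.0, -0.1]
grip_width: 0.0513
```

```bash
python3 - <<'E'
from rig import readout
o=readout.observe();print(o["position"].round(4),o["tool_rot"].round(4).tolist())
E
```

```text
[ 0.4338 -0.2496  0.1333] [[0.0017, 1.0, -0.0017], [1.0, -0.0017, 0.0024], [0.0024, -0.0017, -1.0]]
```

Next I'll go down 103 mm, to TCP z of about 0.030.

>>> move_arm([
  [[0,0,0.6],[0,0,0],0.2],
  [[0,0,0.6],[0,0,0],0.2],
  [[0,0,0.6],[0,0,0],0.2],
  [[0,0,0.6],[0,0,0],0.2],
  [[0,0,0.6],[0,0,0],0.2],
  [[0,0,0.6],[0,0,0],0.2],
  [[0,0,0.5],[0,0,0],0.2],
  [[0,0,0.4],[0,0,0],0.2],
  [[0,0,0.2],[0,0,0],0.2],
  [[0,0,0],[0,0,0],0.2],
])

```text
time_s: 7.28
position: [0.4346, -0.2473, 0.0345]
tool_rot: [[-0.001, 1.0, -0.002], [1.0, 0.001, 0.003], [0.003, -0.002, -1.0]]
ft_force: [0.9, 0.1, 0.6]
grip_width: 0.0511
```

```bash
python3 - <<'E'
from h import *
o=readout.observe();print(o["position"].round(4),o["tool_rot"].round(4).tolist())
s=cam("side");w=cam("wrist")
cv2.imwrite("pics/g1.png",np.hstack([cv2.resize(s["img"][230:330,230:350],(400,333)),cv2.resize(w["img"][150:317,180:380],(400,333))]))
E
```

```text
[ 0.4346 -0.2473  0.0345] [[-0.0011, 1.0, -0.0017], [1.0, 0.0011, 0.0025], [0.0025, -0.0017, -1.0]]
```

View pics/g1.png

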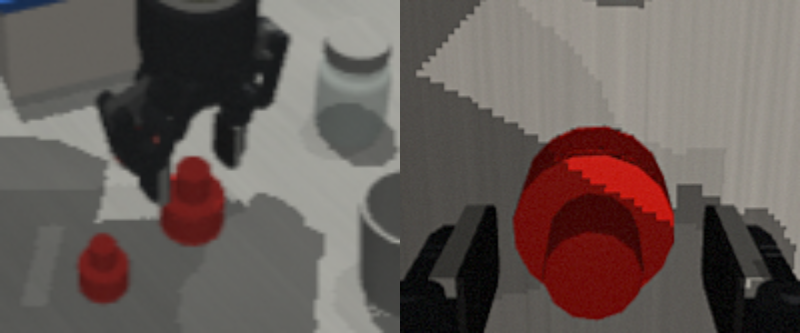

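The fingers straddle the grip. I'll shift -2.5 mm in y, go down 4 mm and close.

>>> move_arm([
  [[-0.13,-0.05,0.15],[0,0,0],0.2],
  [[0,0,0.05],[0,0,0],0.2],
  [[0,0,0],[0,0,0],-1],
  [[0,0,0],[0,0,0],-1],
  [[0,0,0],[0,0,0],-1],
  [[0,0,0],[0,0,0],-1],
  [[0,0,0],[0,0,0],-1],
  [[0,0,0],[0,0,0],-1],
], squeeze=60)

```text
time_s: 8.05
position: [0.4347, -0.2514, 0.0332]
tool_rot: [[-0.001, 1.0, 0.003], [1.0, 0.001, -0.002], [-0.002, 0.003, -1.0]]
ft_force: [-0.4, 0.3, 0.8]
grip_width: 0.0219
```

```bash
python3 - <<'E'
from h import *
s=cam("side");w=cam("wrist")
cv2.imwrite("pics/g2.png",np.hstack([cv2.resize(s["img"][230:330,230:350],(400,333)),cv2.resize(w["img"][150:317,180:380],(400,333))]))
E
```

```text
(no output)
```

View pics/g2.png

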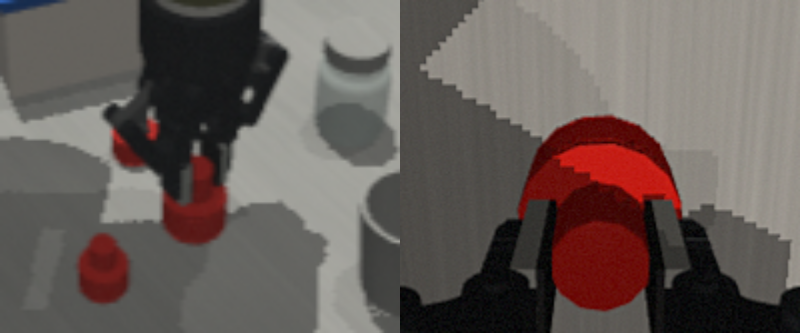

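The cap is held at 22 mm opening, with the TCP 33 mm above the cap origin. Next I'll lift it.

>>> move_arm([
  [[0,0,-0.3],[0,0,0],-1],
  [[0,0,-0.7],[0,0,0],-1],
  [[0,0,-0.9],[0,0,0],-1],
  [[0,0,-0.9],[0,0,0],-1],
  [[0,0,-0.9],[0,0,0],-1],
  [[0,0,-0.9],[0,0,0],-1],
  [[0,0,-0.9],[0,0,0],-1],
  [[0,0,-0.9],[0,0,0],-1],
  [[0,0,-0.9],[0,0,0],-1],
  [[0,0,-0.7],[0,0,0],-1],
  [[0,0,0],[0,0,0],-1],
])

```text
time_s: 9.07
position: [0.4332, -0.25, 0.204]
tool_rot: [[-0.001, 1.0, 0.001], [1.0, 0.001, -0.0], [-0.0, 0.001, -1.0]]
ft_force: [-0.0, 0.1, 0.3]
grip_width: 0.0217
```

>>> move_arm([
  [[0.8,0.24,0],[0,0,0],-1],
  [[0.8,0.24,0],[0,0,0],-1],
  [[0.8,0.24,0],[0,0,0],-1],
  [[0.8,0.24,0],[0,0,0],-1],
  [[0.8,0.24,0],[0,0,0],-1],
  [[0.8,0.24,0],[0,0,0],-1],
  [[0.8,0.24,0],[0,0,0],-1],
  [[0.8,0.24,0],[0,0,0],-1],
  [[0.8,0.24,0],[0,0,0],-1],
  [[0.8,0.24,0],[0,0,0],-1],
  [[0.8,0.24,0],[0,0,0],-1],
  [[0.8,0.24,0],[0,0,0],-1],
])

```text
time_s: 10.07
position: [0.4889, -0.0502, 0.1974]
tool_rot: [[0.004, 1.0, -0.008], [1.0, -0.004, 0.003], [0.003, -0.008, -1.0]]
ft_force: [0.5, -0.4, -1.3]
grip_width: 0.022
```

```bash
python3 - <<'E'
from h import *
o=readout.observe();print(o["position"].round(4),o["tool_rot"].round(4).tolist(),o["ft_force"],o["grip_width"])
s=cam("side");w=cam("wrist");c=cam("scene")
cv2.imwrite("pics/p1.png",np.hstack([cv2.resize(s["img"][120:250,190:320],(400,400)),cv2.resize(c["img"][110:240,230:360],(400,400))]))
cv2.imwrite("pics/p1w.png",w["img"])
E
```

```text
[ 0.4889 -0.0502  0.1974] [[0.0044, 1.0, -0.0078], [1.0, -0.0044, 0.0033], [0.0033, -0.0078, -1.0]] [ 0.53018368 -0.4008225  -1.26851697] 0.021986765478408086
```

View pics/p1.png

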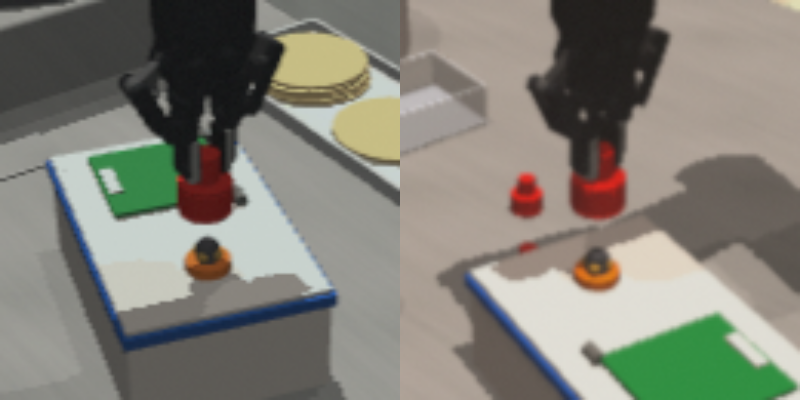

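View pics/p1w.png

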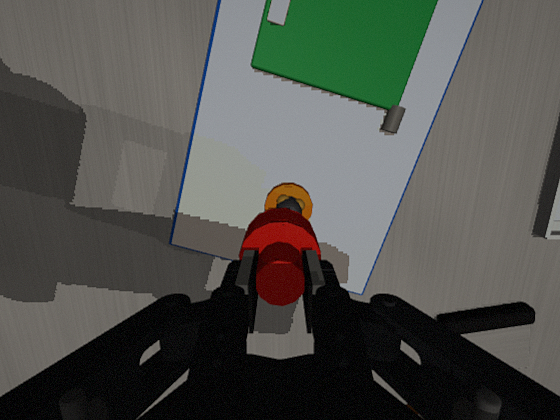

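```bash
cat > m.py <<'E'
from h import *
def meas(S,zoff=.0332):
    s=cam("side");c=cam("scene");o=readout.observe();T=o["position"]
    cap0=np.array([T[0],T[1],T[2]-zoff]); rows=[];rc=[];rs=[]
    for n,d in(("side",s),("scene",c)):
        def cols(lo,hi,near):
            m,b=blobs(d,lo,hi,25)
            st,ce=min(b,key=lambda q:np.hypot(*(q[1]-near)))
            sub=m[st[1]:st[1]+st[3],st[0]:st[0]+st[2]]
            w=[np.flatnonzero(r) for r in sub]
            k=max(r.max()-r.min() for r in w if len(r))
            e=[(r.max()+r.min())/2 for r in w if len(r) and r.max()-r.min()>=k-1]
            yy=[i for i,r in enumerate(w) if len(r) and r.max()-r.min()>=k-1]
            return st,st[0]+np.mean(e),k+1,st[1]+np.mean(yy)
        pc=proj(d,cap0+[0,0,.014]); ps=proj(d,[*S,.105])
        st,u,k,v=cols((0,150,40),(5,255,255),pc); st2,u2,k2,v2=cols((6,150,60),(20,255,255),ps)
        print(n,"cap col",u,"row",v,"w",k,"pred",np.round(pc,1),"| stud col",u2,v2,"w",k2,"pred",np.round(ps,1))
        J=lambda P:[(proj(d,P+np.eye(3)[i]*1e-3)[0]-proj(d,P)[0]) for i in(0,1)]
        rows.append((J(cap0),J(np.array([*S,.105]))));rc.append(u-pc[0]);rs.append(u2-ps[0])
    dc=np.linalg.solve(np.array([r[0] for r in rows]),rc);ds=np.linalg.solve(np.array([r[1] for r in rows]),rs)
    print("cap off TCP mm",dc,"stud corr mm",ds)
    cap=cap0[:2]+dc/1e3;st=np.array(S)+ds/1e3
    print("T",T.round(4),"cap",cap.round(4),"stud",st.round(4),"need world mm",((st-cap)*1e3).round(2))
E
python3 -c "
from m import *
meas((.4962,-.0394))"
```

```text
side cap col 256.0833333333333 row 182.5 w 17 pred [257.2 183.3] | stud col 257.0833333333333 204.5 w 14 pred [257.5 204.8]
scene cap col 293.59090909090907 row 171.0 w 17 pred [293.  170.8] | stud col 293.5 198.0 w 14 pred [293.8 198.8]
cap off TCP mm [-5.29010574 -2.98740133] stud corr mm [-5.09709242 -5.58606792]
T [ 0.4889 -0.0516  0.1978] cap [ 0.4836 -0.0546] stud [ 0.4911 -0.045 ] need world mm [7.49 9.57]
```

>>> move_arm([
  [[0.25,0.18,0],[-0.004,-0.002,0],-1],
  [[0.25,0.18,0],[0,0,0],-1],
  [[0,0,0.3],[0,0,0],-1],
  [[0,0,0.3],[0,0,0],-1],
  [[0,0,0],[0,0,0],-1],
])

```text
time_s: 10.73
position: [0.4965, -0.043, 0.1843]
tool_rot: [[0.008, 1.0, 0.002], [1.0, -0.008, -0.002], [-0.002, 0.002, -1.0]]
ft_force: [0.2, 0.1, -1.4]
grip_width: 0.0219
```

```bash
python3 - <<'E'
from m import *
meas((.4962,-.0394))
o=readout.observe();print(o["tool_rot"].round(4).tolist())
s=cam("side");w=cam("wrist");c=cam("scene")
cv2.imwrite("pics/p2.png",np.hstack([cv2.resize(s["img"][150:220,220:290],(400,400)),cv2.resize(c["img"][145:215,258:328],(400,400))]))
cv2.imwrite("pics/p2w.png",cv2.resize(w["img"][160:320,200:380],None,fx=4,fy=3.7))
E
```

```text
side cap col 257.375 row 183.0 w 18 pred [258.1 185.1] | stud col 257.1666666666667 204.5 w 14 pred [257.5 204.8]
scene cap col 293.6818181818182 row 178.0 w 17 pred [293.3 177.8] | stud col 293.5 198.0 w 14 pred [293.8 198.8]
cap off TCP mm [-3.06895894 -1.50571151] stud corr mm [-4.45835984 -5.01158173]
T [ 0.4968 -0.0432  0.1851] cap [ 0.4937 -0.0447] stud [ 0.4917 -0.0444] need world mm [-1.94  0.24]
[[0.0081, 1.0, 0.003], [1.0, -0.0081, -0.0025], [-0.0025, 0.003, -1.0]]
```

View pics/p2.png

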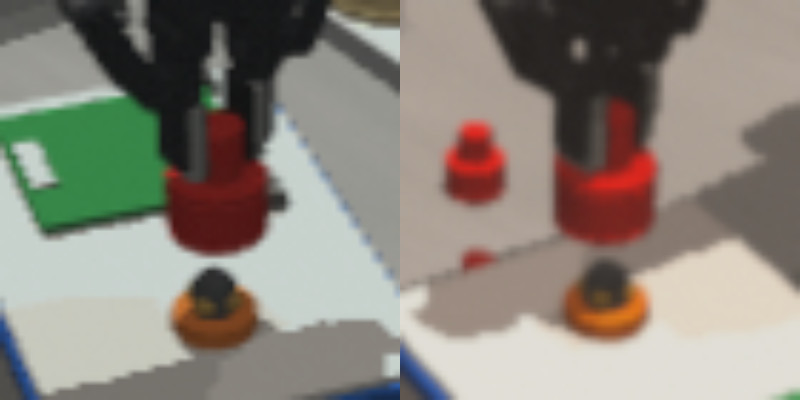

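View pics/p2w.png

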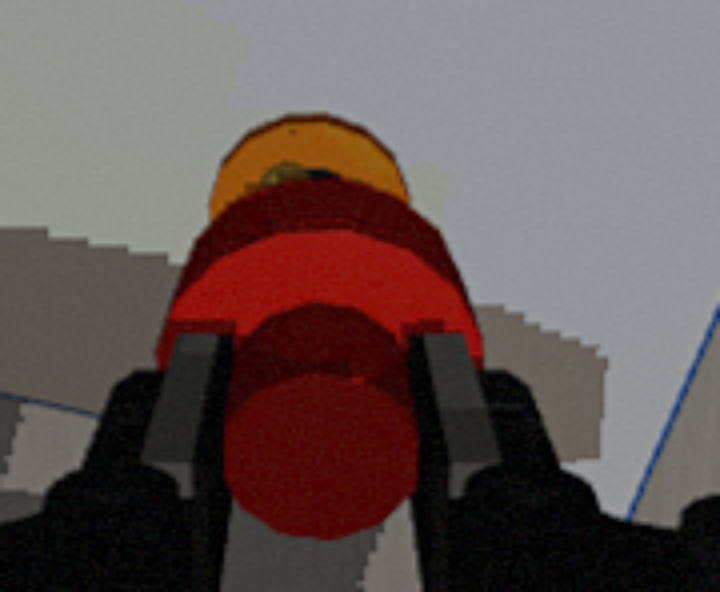

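```bash
python3 - <<'E'
from m import *
s=cam("side");c=cam("scene");w=cam("wrist");T=readout.observe()["position"];print(T)
def edge(d,x,y,z,r,bottom):
    a=np.linspace(0,2*np.pi,181);v=[proj(d,[x+r*np.cos(t),y+r*np.sin(t),z])[1] for t in a]
    return max(v) if bottom else min(v)
def solve(d,obs,x,z,r,bottom,along):  # shift along view dir
    ys=np.linspace(-.012,.012,241);e=[abs(edge(d,x[0]+t*along[0],x[1]+t*along[1],z,r,bottom)-obs) for t in ys]
    return ys[np.argmin(e)]*1e3
z0=T[2]-.0332
vs=np.array([.575,.818]);vc=np.array([-.72,-.69])
print("side cap",solve(s,193.75,T,z0,.022,1,vs),"stud",solve(s,210.7,(.4962,-.0394),.1,.019,1,vs))
print("scene cap",solve(c,187,T,z0,.022,1,vc),"stud",solve(c,204.2,(.4962,-.0394),.1,.019,1,vc))
print("wrist cap bottom",solve(w,208.6,T,z0,.022,0,(0,1)),"shoulder",solve(w,222.2,T,z0+.028,.022,0,(0,1)),"stud",solve(w,190.8,(.4962,-.0394),.1,.019,0,(0,1)))
print("x wrist: stud",onz(w,277.3,200,.105)[0],"cap",onz(w,280.3,281,z0+.052)[0],onz(w,(200+320/4),222,z0+.028)[0])
E
```

```text
[ 0.49698161 -0.04313479  0.18576973]
side cap 4.500000000000001 stud 1.0000000000000009
scene cap 2.8000000000000003 stud 3.3000000000000007
wrist cap bottom 0.700000000000001 shoulder 1.6000000000000008 stud -0.9999999999999991
x wrist: stud 0.4958480625057386 cap 0.49751839988543134 0.497636977658062
```

The views agree: the cap needs -1.8 mm in x and +1.7 mm in y. I'll apply that and lower until just above the balls.

>>> move_arm([
  [[0.09,-0.09,0.1],[0,0,0],-1],
  [[0,0,0.2],[0,0,0],-1],
  [[0,0,0.2],[0,0,0],-1],
  [[0,0,0.2],[0,0,0],-1],
  [[0,0,0.2],[0,0,0],-1],
  [[0,0,0.15],[0,0,0],-1],
  [[0,0,0],[0,0,0],-1],
])

```text
time_s: 11.72
position: [0.4949, -0.0411, 0.1624]
tool_rot: [[0.008, 1.0, 0.004], [1.0, -0.008, -0.003], [-0.003, 0.004, -1.0]]
ft_force: [0.5, -0.3, -1.1]
grip_width: 0.022
```

```bash
python3 - <<'E'
from m import *
meas((.4962,-.0394))
o=readout.observe();print(o["tool_rot"].round(4).tolist(),o["ft_force"])
s=cam("side");w=cam("wrist");c=cam("scene")
cv2.imwrite("pics/p3.png",np.hstack([cv2.resize(s["img"][150:220,220:290],(400,400)),cv2.resize(c["img"][145:215,258:328],(400,400))]))
E
```

```text
side cap col 256.45454545454544 row 192.0 w 17 pred [257.2 192.5] | stud col 257.2 205.0 w 14 pred [257.5 204.8]
scene cap col 294.55 row 185.5 w 17 pred [294.1 185.5] | stud col 293.4 198.0 w 14 pred [293.8 198.8]
cap off TCP mm [-3.18960771 -1.27188218] stud corr mm [-4.77576459 -5.63187997]
T [ 0.4951 -0.0412  0.163 ] cap [ 0.4919 -0.0424] stud [ 0.4914 -0.045 ] need world mm [-0.49 -2.59]
[[0.008, 1.0, 0.0048], [1.0, -0.008, -0.0031], [-0.003, 0.0049, -1.0]] [ 0.19985271 -0.41740092 -0.67748709]
```

View pics/p3.png

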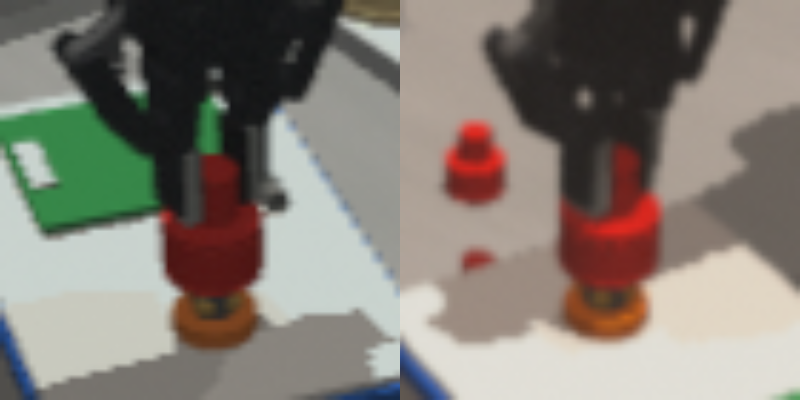

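The side and scene columns say I overcorrected by about 1.2 mm in cross-range. I'll take half of that back and lower onto the stud.

>>> move_arm([
  [[-0.04,0.05,0.1],[0,0,0],-1],
  [[0,0,0.15],[0,0,0],-1],
  [[0,0,0.15],[0,0,0],-1],
  [[0,0,0],[0,0,0],-1],
])

```text
time_s: 12.3
position: [0.4966, -0.0422, 0.1552]
tool_rot: [[0.008, 1.0, 0.007], [1.0, -0.008, -0.004], [-0.004, 0.007, -1.0]]
ft_force: [-0.3, 0.8, -0.1]
grip_width: 0.0217
```

```bash
python3 - <<'E'
from m import *
meas((.4962,-.0394))
o=readout.observe();print(o["ft_force"],o["wrist_torque"])
E
```

```text
side cap col 257.5 row 194.5 w 16 pred [258.1 195. ] | stud col 257.2 205.0 w 14 pred [257.5 204.8]
scene cap col 293.6111111111111 row 188.0 w 17 pred [293.2 188.1] | stud col 293.5 198.5 w 14 pred [293.8 198.8]
cap off TCP mm [-2.25740931 -0.58956494] stud corr mm [-4.2028668  -4.78178726]
T [ 0.4968 -0.0422  0.1556] cap [ 0.4946 -0.0428] stud [ 0.492  -0.0442] need world mm [-2.56 -1.34]
[-0.37961805 -0.10104633 -0.16422063] [ 0.03346588  0.04532006 -0.05417257]
```

Columns are aligned within 0.3 px and there is no side force, so I'll keep pressing gently.

>>> move_arm([
  [[0,0,0.12],[0,0,0],-1],
  [[0,0,0.12],[0,0,0],-1],
  [[0,0,0.12],[0,0,0],-1],
])

```text
time_s: 12.65
position: [0.4964, -0.0421, 0.1496]
tool_rot: [[0.008, 1.0, 0.007], [1.0, -0.008, -0.004], [-0.004, 0.007, -1.0]]
ft_force: [-3.0, 1.7, 6.4]
grip_width: 0.022
```

>>> move_arm([
  [[0,0,0.12],[0,0,0],-1],
  [[0,0,0.12],[0,0,0],-1],
])

```text
time_s: 12.82
position: [0.4961, -0.0419, 0.1448]
tool_rot: [[0.007, 1.0, 0.007], [1.0, -0.007, -0.004], [-0.004, 0.007, -1.0]]
ft_force: [-0.0, 0.5, -3.0]
grip_width: 0.0215
```

The force rose and then dropped, so the cap clicked. I'll keep pressing onto the collar.

>>> move_arm([
  [[0,0,0.12],[0,0,0],-1],
  [[0,0,0.12],[0,0,0],-1],
])

```text
time_s: 12.98
position: [0.4961, -0.042, 0.1395]
tool_rot: [[0.007, 1.0, 0.007], [1.0, -0.007, -0.004], [-0.004, 0.007, -1.0]]
ft_force: [-2.0, -0.9, 5.7]
grip_width: 0.0218
```

```bash
python3 - <<'E'
from m import *
o=readout.observe();print(o["position"],o["ft_force"])
s=cam("side");w=cam("wrist");c=cam("scene")
cv2.imwrite("pics/p4.png",np.hstack([cv2.resize(s["img"][150:220,220:290],(400,400),interpolation=2),cv2.resize(c["img"][145:215,258:328],(400,400),interpolation=2)]))
E
```

```text
[ 0.49605758 -0.04195381  0.13945943] [-2.00969137 -0.90474102  5.70694261]
```

View pics/p4.png

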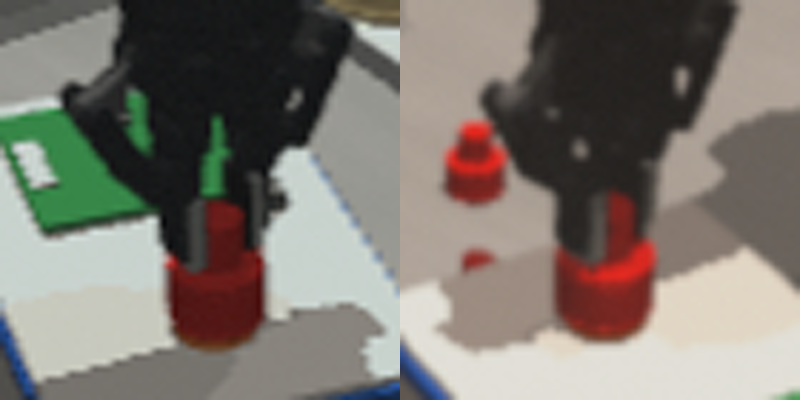

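Only a thin sliver of orange shows under the cap (side crop 215,345). The force is 5.7 N, about 3.5 mm of collar travel, so I'll press to near the stop.

>>> move_arm([
  [[0,0,0.1],[0,0,0],-1],
  [[0,0,0.05],[0,0,0],-1],
])

```text
time_s: 13.3
position: [0.4962, -0.042, 0.1377]
tool_rot: [[0.007, 1.0, 0.008], [1.0, -0.007, -0.005], [-0.005, 0.008, -1.0]]
ft_force: [-3.6, 1.7, 9.1]
grip_width: 0.0218
```

>>> move_arm([
  [[0,0,0.03],[0,0,0],-1],
])

```text
time_s: 13.38
position: [0.4962, -0.042, 0.1376]
tool_rot: [[0.007, 1.0, 0.008], [1.0, -0.007, -0.005], [-0.005, 0.008, -1.0]]
ft_force: [-3.9, 1.5, 9.2]
grip_width: 0.022
```

>>> move_arm([
  [[0,0,0.12],[0,0,0],-1],
])

```text
time_s: 13.47
position: [0.4965, -0.0421, 0.1365]
tool_rot: [[0.007, 1.0, 0.009], [1.0, -0.007, -0.005], [-0.005, 0.009, -1.0]]
ft_force: [-10.2, 2.5, 37.3]
grip_width: 0.0217
```

```bash
python3 - <<'E'
from m import *
for i in range(3):
    s=cam("side");c=cam("scene");o=readout.observe();print(o["time_s"],o["position"].round(4),o["ft_force"].round(1),o["grip_width"])
cv2.imwrite("pics/p5.png",np.hstack([cv2.resize(s["img"][150:220,220:290],(400,400),interpolation=2),cv2.resize(c["img"][145:215,258:328],(400,400),interpolation=2)]))
cv2.imwrite("pics/p5f.png",c["img"])
def edge(d,x,y,z,r):
    return max(proj(d,[x+r*np.cos(t),y+r*np.sin(t),z])[1] for t in np.linspace(0,6.28,181))
for n,d in(("s",s),("c",c)): 
  print(n,[(h,round(edge(d,.496,-.041,.1+h/1e3,.022),1)) for h in(4,6,9)], "collar foot",edge(d,.496,-.041,.1,.019))
  m=blobs(d,(0,150,40),(5,255,255))[1]
  for st,ce in m:
    if abs(ce[0]-275)<40 and 170<ce[1]<215: print(st)
E
```

```text
13.5667 [ 0.4964 -0.042   0.1367] [-6.3  1.  17.7] 0.021598296024372965
13.6667 [ 0.4964 -0.0421  0.1368] [-6.5  1.2 17.9] 0.021557318512024023
13.7667 [ 0.4964 -0.0421  0.1368] [-5.8  1.1 17.8] 0.021629361440311443
s [(4, np.float64(210.7)), (6, np.float64(210.1)), (9, np.float64(209.1))] collar foot 211.290922016732
[250 186  16  25 267]
c [(4, np.float64(204.1)), (6, np.float64(203.5)), (9, np.float64(202.5))] collar foot 204.69537308617203
[266 166  11  14 103]
[286 180  17  24 237]
```

View pics/p5.png

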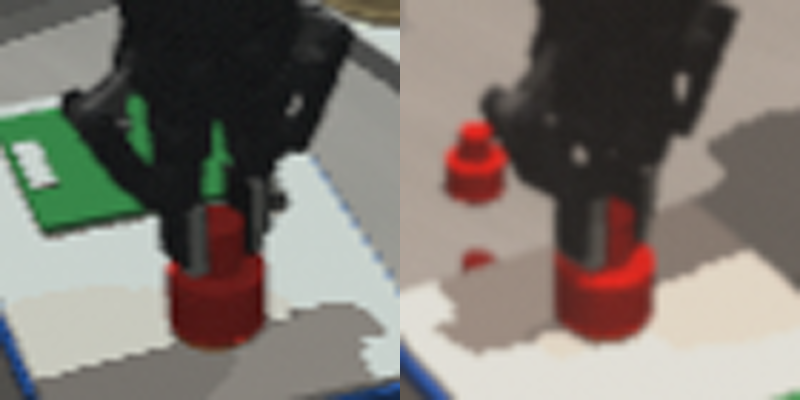

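View pics/p5f.png

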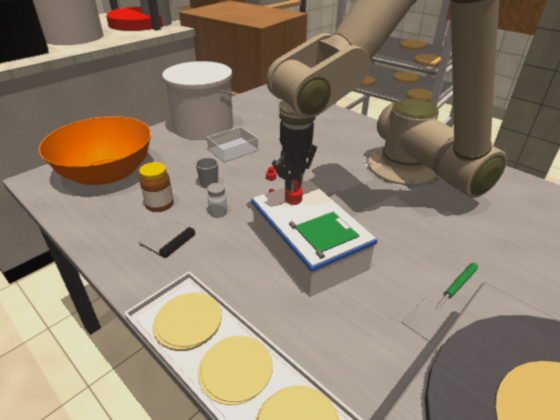

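The collar is at its stop: steady 17.8 N, cap origin about 4 mm above the foot, no orange visible. The flap is flat, and the bystanders are where they were. I'll hand it in.

```bash
python3 -c "
from rig import job,readout
print(job.close_job());o=readout.observe();print(o['time_s'],o['position'],o['ft_force'])"
```

```text
the job is handed in; nothing more can be done
None
the job is handed in; nothing more can be done
```

The job is handed in at about 13.8 s of the 54 s allowed. The flap is shut and the red cap is clicked onto the stud, still held pressed down.

- **Flap:** I pressed it down with closed fingertips, peaking at about 48 N at the wrist just after it bottomed out, then took the hand off. It stayed flat: its free edge measured tub x = -54.5 mm at lid level, and it still looked shut in the last picture.
- **Cap:** I picked the 44 mm cap and left the two smaller ones. I lined it up over the stud and pressed; the force rose and then dropped, which I took as the click.
- **Collar:** I kept pressing until the collar reached its stop. The last reading was a steady 17.8 N, with a brief 37 N peak when it bottomed. The cap origin stood about 4 mm above the stud foot, with no orange showing.
- **Bystanders:** Nothing else looked moved in the last scene picture.

**Disagreements and limits:** The camera views differed by 1–2 mm on cap-to-stud alignment, so I overcorrected once and took part of it back before pressing. The collar travel is worked out from force and height, not measured directly. The state readings after hand-in were refused.

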